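Centre the crucible on the balance, close the draught shield and tare

ROBOT

A 6-joint arm with a two-finger parallel gripper is mounted at the origin on a cart in front of the work surface, level with it; the furniture and walls round the work are solid. World frame = base frame: x ahead of the robot, y to its left, z up, the work surface at z = 0. Lengths are in m, angles in degrees, forces in N, time in s.
With the tool pointing down it reaches from about 0.4 to 0.825 m from the base axis. Payload 7 kg.
Tool frame: the origin (TCP) lies on the centre line of the jaws, within the pads' length; the fingertips stand r.tip_reach ahead of it and the grasp point (between the pads) is the TCP (r.tip_reach is the distance from the TCP to the fingertips, in m); z points along the fingers, y is the line along which they close (so a half turn about z gives the same grasp; the last joint's range is limited). The gripper opens to 88 mm and grips with 3 to 60 N. Pads are 19 mm wide; open, the fingers measure 130 mm over their backs; the gripper's body (78 mm by 193 mm) begins 47 mm behind the grasp point.
Start: joints at [86.752, 20.546, 0.682, 0, -70.136, -16.507], TCP at [0.228, 0.635, 0.246] pointing down, gripper open.
Joint ranges: [-176.03, 176.03], [-82.01, 121.73], [-58.28, 71.71], [-173.87, 95.51], [-174.79, -0.11], [-173.66, 173.66]. Speed limits (degrees/s): [136.94, 136.94, 172.46, 180, 180, 180].

INTERFACE

Orientations are given as [roll, pitch, yaw] about the fixed x, y, z axes, in that order (R = Rz(yaw) Ry(pitch) Rx(roll)).
In Python, from plant import sensors, cams, r gives the robot as it stands.
- The arm moves only by the tool drive_tool, never from a script. Its argument "rows" is a list of rows, each an object of numbers: "fingers": the gripper's target within -1 to 1 (fully open at 1, half-way at 0, shut at -1); "x", "y", "z": the shift along the tool's x, y, z in m; "spin": the turn about the tool's z in rad. A call has 1 to 10 rows; each row is the pose to reach, as a shift and turn from the pose commanded when the call began, along the tool's axes at that moment; what a row does not reach only later rows make up. A row lasts 1/8 s, in which the tool goes at most 62.5 mm and 10.7 degrees, less where a joint would pass 70% of its speed; a pose out of reach is approached as far as the arm can. A call with a gripper value outside its range is refused whole. The fingers move at their own pace and stop on an object; "newtons" is the grip in N (left out, the last holds). Time passes only in rows, so rows that repeat a pose let the fingers close. It gives the time, the measured TCP pose, the force, the opening and the grip force at its end, in the units of the state.
- sensors.get_state(): the state, without advancing time (a new reading comes with each control period).
- cams.capture(name): name is "scene" or "top" or "wrist"; returns a dict with "pixels" (480x640x3 uint8, red, green, blue), "intrinsics" (3x3 intrinsics, pixels), "eye" and "orientation" of the camera in the world; the wrist camera has in their place "T_tool_cam" (4x4, takes a point from camera to tool coordinates, whose origin is the TCP and whose axes are the flange's). Camera axes: x right, y up, looking along -z (the intrinsics and any distortion apply to the point x, -y, -z); pixel columns grow to the right and rows downward; lengths in m; the calibration is good to about 2 mm. A picture is of the moment at which its call begins: read the wrist's pose just before it. There is no depth.
- r.close_job(): hands the job in; it is judged then, once.
The state is a dict: "time_s": time; "joints": joint angles; "qd": joint speeds; "joint_torque": joint torques, N m; "tcp_pos": TCP position; "eef_rot": TCP orientation; "contact_force": force on the tool from outside, world axes, zero at the start; "moment": the same for the moment, N m; "gripper_width": finger opening in m; "gripper_force": force on a finger pad.
Only numpy, scipy, OpenCV 4.12 (cv2) and the standard library are available. Lean on these libraries where they do the work, as an engineer would, in place of code of your own. Each camera call takes 0.05 s, during which the arm holds its last target. There are 200 camera calls.

TASK

Get the balance ready for weighing in the white porcelain crucible: with the fingertips nudge the crucible along the pan until it stands wholly inside the ring engraved on the middle of the pan, slide the draught shield's glass cover fully shut by its blue handle, and then press the blue tare key down and let it come back up. Only push: do not pinch, lift or tip the crucible, do not lean on the pan, and leave the bottles and the stopper beside the balance where they are.

Things in the scene. Friction and masses are not known exactly. Their poses are not given: they have to be found in the camera images.
- balance: White balance, 360 x 212 mm, fixed. Origin on the bench below the pan's middle; x to the balance's back (about away from the robot), y to its left, z up. Housing top (floor round the pan) at z 50 mm. Low glass draught shield round the pan: inside x -95 to +95, y -93 to +93 mm; wall tops and cover underside at z 104, side rails to 113 mm. Display (to 75 mm) and key deck in front of it.
- pan: Round polished steel pan, 130 mm across, its top 62 mm above the bench (42 mm below the shield's top). It is rigid and slippery (friction about 0.2). Origin at the centre of its top, axes as the balance's. A thin ring 60 mm across is engraved round its centre.
- pan_centre (a point): Centre of the pan's top face and of the engraved ring (30 mm radius).
- crucible: White porcelain crucible, a light open cup of about 25 g, 43 mm across its rim, tapering to a 27 mm foot, 32 mm high. It stands loose on the pan, off centre to the near (robot) side. Origin at the centre of its underside, z up. Fingers that come down vertically meet it at the rim; pushed slowly it slides and stays upright.
- cover (a joint): Travel of the shield's sliding glass cover in m: 0 fully shut (against its front stop), 0.128 fully open (slid back towards the balance's back, +x). Friction about 1 N; it stays where it is left.
- cover_handle (a point): Middle of the cover's blue handle, an upright lip 10 mm thick (x), 70 mm wide (y), at the cover's front edge. This point is 116 mm above the bench; the lip stands 16 mm above the glass, from 108.5 mm to 124.5 mm. Fingertips set down on the far side (+x) of the lip can push it towards the robot.
- tare_key (a joint): Travel of the tare key in m: 0 up, 0.004 fully down; a spring returns it, 2 N to start and 4.5 N fully down.
- tare_key_top (a point): Middle of the top of the blue tare key, 24 mm (x) by 50 mm (y), in the middle of the front deck, 162 mm in front of the pan's centre. The top stands 58 mm above the bench and 8 mm above the deck. The small grey keys beside it are dummies.
- dropper_bottle: Amber dropper bottle, 38 mm across, 108 mm high, loose on the bench left of the balance; to be left alone. Origin at the centre of its underside.
- sample_bottle: Clear glass sample bottle without cap, 56 mm across, 112 mm high, loose on the bench right of the balance; to be left alone. Origin at the centre of its underside.
- red_stopper: Red rubber stopper, 22 mm across, 24 mm high, loose on the bench right of the balance; to be left alone. Origin at the centre of its underside.
Things that resemble listed ones, but are neither listed nor needed, are in the scene too. There is more than one size of the crucible; the job needs the smallest.

How it is judged:
By the outcome, as a careful person would: the job done as asked, in the order asked, and still so for the second after the job is handed in, with the robot touching nothing.
It also fails if it takes over 61 s, if anything falls off the work surface, if the arm or the gripper's body presses on something with over 40 N, if the wrist force passes 120 N, or if a joint passes its speed limit or range.

## Working session

There is one attempt and no reset: what is moved stays moved. The work goes in short steps, Python scripts to look and compute and a tool call to move; the robot and the scene stay as the last step left them, time stands still between calls to the robot, and variables do not carry over. Pictures are saved under pics/ and viewed, at most 10 in all, crops included, and the job is handed in when it is done.

Besides the shell and the picture viewer there is one more tool, called after ">>>" by a JSON object that holds its "fn" and its "kwargs", one argument or row to a line. drive_tool: Moves the arm, as the interface text tells. Its arguments: {"type":"object","properties":{"rows":{"type":"array"},"newtons":{"type":"number"}},"required":["rows"]}

```bash
mkdir -p pics; cat > h.py <<'E'
import numpy as np, cv2
from plant import sensors, cams, r
from scipy.spatial.transform import Rotation as R
def snap(name,fn):
    s=sensors.get_state(); c=cams.capture(name); cv2.imwrite('pics/'+fn,c['pixels'][:,:,::-1]); return s,c
def pose(s,c):
    if 'T_tool_cam' in c:
        T=np.eye(4);T[:3,:3]=R.from_euler('xyz',s['eef_rot'],degrees=True).as_matrix();T[:3,3]=s['tcp_pos'];T=T@c['T_tool_cam'];return T[:3,:3],T[:3,3]
    o=np.array(c['orientation']); 
    return (o if o.shape==(3,3) else R.from_euler('xyz',o,degrees=True).as_matrix()),np.array(c['eye'])
def ray(s,c,u,v,z):
    M,e=pose(s,c);K=np.array(c['intrinsics']);d=np.linalg.inv(K)@[u,v,1];d=M@[d[0],-d[1],-d[2]]
    return e+d*(z-e[2])/d[2]
E
python3 - <<'E'
from h import *
import pickle
for n in ['top','scene']:
    s,c=snap(n,n+'1.png'); pickle.dump((s,c),open(n+'.pkl','wb'))
    print({k:v for k,v in c.items() if k!='pixels'})
print(s, r.tip_reach)
E
```

```text
{'intrinsics': array([[440.14682839,   0.        , 321.62023348],
       [  0.        , 440.14682839, 235.73040858],
       [  0.        ,   0.        ,   1.        ]]), 'eye': array([ 0.36795015, -0.1646852 ,  0.94946168]), 'orientation': array([ 10.96405962,  -1.54466056, -88.80402534])}
{'intrinsics': array([[520.51747198,   0.        , 326.68716036],
       [  0.        , 520.51747198, 233.31940731],
       [  0.        ,   0.        ,   1.        ]]), 'eye': array([ 0.1499815 , -0.88658895,  0.55766865]), 'orientation': array([ 60.96006999,   0.13542451, -28.75605645])}
{'time_s': 0.05, 'joints': array([ 8.67502943e+01,  2.05886498e+01,  6.35845309e-01, -1.97594064e-02,
       -7.01350193e+01, -1.65060678e+01]), 'qd': array([-0.04264757, -0.10351055,  0.06261774,  0.06375489,  0.03778016,
       -0.0114652 ]), 'joint_torque': array([-3.28716524e-03, -5.84671319e+01,  2.94064862e+01,  7.02582613e+00,
        1.04254304e-02, -3.71394060e-05]), 'tcp_pos': array([0.22803835, 0.63484933, 0.24467096]), 'eef_rot': array([ 1.79910517e+02, -7.14460626e-03, -1.97624965e+01]), 'contact_force': array([-0.62815748,  1.13298309,  0.49681131]), 'moment': array([-0.04415216,  0.04226693,  0.00514156]), 'gripper_force': 0.0, 'gripper_width': 0.08773995384655674} 0.019
```

View pics/top1.png

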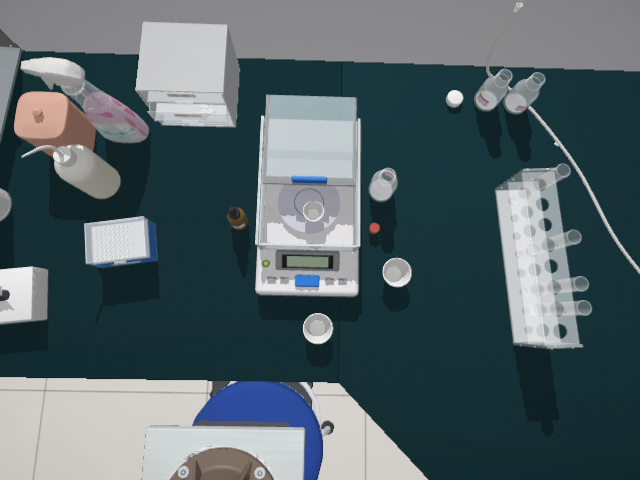

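View pics/scene1.png

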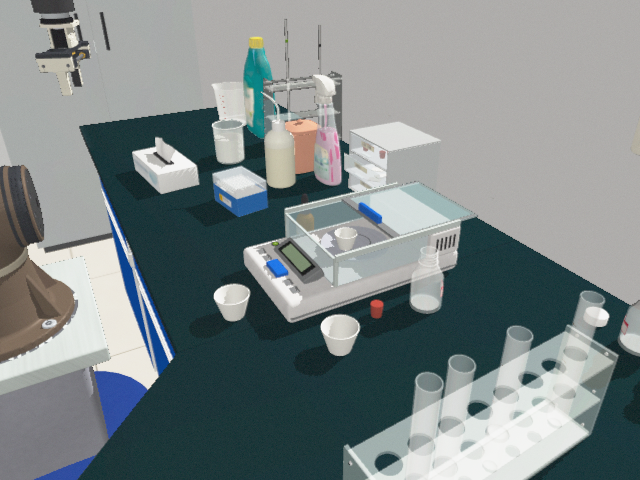

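The top view shows the balance upright in the image: tare key near (307,281), crucible (313,211), handle (309,180), and bottles on both sides. Next I'll take an enlarged crop for the details.

```bash
python3 - <<'E'
from h import *
im=cv2.imread('pics/top1.png')[165:300,225:405]
cv2.imwrite('pics/crop1.png',cv2.resize(im,None,fx=4.4,fy=4.4,interpolation=cv2.INTER_CUBIC))
E
```

```text
(no output)
```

View pics/crop1.png

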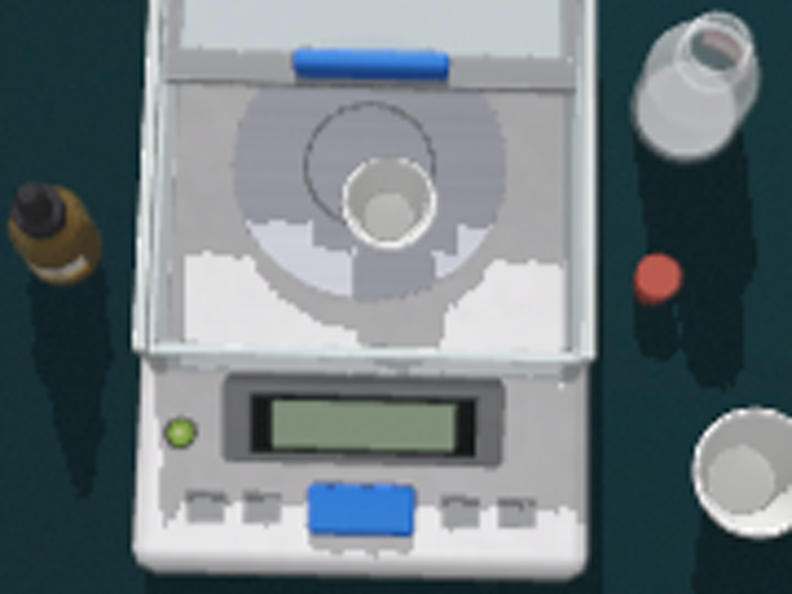

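The crop shows the ring centred near (370,167), crucible rim near (389,203), handle (371,62) and key (361,508), all in crop pixels.

```bash
python3 - <<'E'
from h import *
import pickle
s,c=pickle.load(open('top.pkl','rb'))
P=lambda x,y,z:ray(s,c,225+x/4.4,165+y/4.4,z)
pc=P(370,167,.062);cr=P(389,203,.094);h=P(371,60,.1245);k=P(361,508,.058)
print(pc,cr,h,k)
for n,a in dict(wfl=(136,353),wfr=(596,357)).items(): print(n,P(*a,.104))
d=pc-k;yaw=np.degrees(np.arctan2(d[1],d[0]));print('yaw',yaw,np.hypot(*d[:2]))
Rz=R.from_euler('z',-yaw,degrees=True).as_matrix()
for n,v in (('cr',cr),('h',h)): print(n,Rz@(v-pc))
E
```

```text
[ 0.60924523 -0.15747119  0.062     ] [ 0.58387359 -0.16681012  0.094     ] [ 0.64144432 -0.15713076  0.1245    ] [ 0.44831041 -0.15756258  0.058     ]
wfl [ 0.51013688 -0.05688692  0.104     ]
wfr [ 0.51352346 -0.26034021  0.104     ]
yaw 0.032534103864924876 0.16093484903664979
cr [-0.02537694 -0.00932452  0.032     ]
h [0.03219927 0.00032215 0.0625    ]
```

>>> {"fn": "drive_tool", "kwargs": {
  "rows": [
    {"x": 0.0,"y": 0.0,"z": -0.05,"spin": 0,"fingers": -0.55},
    {"x": 0.575,"y": 0.66,"z": -0.05,"spin": 2.447,"fingers": -0.55},
    {"x": 0.575,"y": 0.66,"z": -0.05,"spin": 2.447,"fingers": -0.55},
    {"x": 0.575,"y": 0.66,"z": -0.05,"spin": 2.447,"fingers": -0.55},
    {"x": 0.575,"y": 0.66,"z": -0.05,"spin": 2.447,"fingers": -0.55},
    {"x": 0.575,"y": 0.66,"z": -0.05,"spin": 2.447,"fingers": -0.55},
    {"x": 0.575,"y": 0.66,"z": -0.05,"spin": 2.447,"fingers": -0.55},
    {"x": 0.575,"y": 0.66,"z": -0.05,"spin": 2.447,"fingers": -0.55},
    {"x": 0.575,"y": 0.66,"z": -0.05,"spin": 2.447,"fingers": -0.55},
    {"x": 0.575,"y": 0.66,"z": -0.05,"spin": 2.447,"fingers": -0.55}
  ]
}}

```text
time_s: 1.35
tcp_pos: [0.4327, 0.1093, 0.2957]
eef_rot: [-180.0, 0.0, -116.8]
contact_force: [2.2, 0.1, 0.2]
gripper_width: 0.0198
gripper_force: 0.0
```

>>> {"fn": "drive_tool", "kwargs": {
  "rows": [
    {"x": 0.208,"y": -0.232,"z": 0.02,"spin": 0.754},
    {"x": 0.208,"y": -0.232,"z": 0.02,"spin": 0.754},
    {"x": 0.208,"y": -0.232,"z": 0.02,"spin": 0.754},
    {"x": 0.208,"y": -0.232,"z": 0.02,"spin": 0.754},
    {"x": 0.208,"y": -0.232,"z": 0.02,"spin": 0.754},
    {"x": 0.208,"y": -0.232,"z": 0.02,"spin": 0.754},
    {"x": 0.208,"y": -0.232,"z": 0.02,"spin": 0.754},
    {"x": 0.208,"y": -0.232,"z": 0.02,"spin": 0.754}
  ]
}}

```text
invalid input
```

```bash
python3 - <<'E'
from h import *
import pickle
s,c=snap('wrist','w1.png'); pickle.dump((s,c),open('w1.pkl','wb')); print(s['tcp_pos'],s['eef_rot'],s['joints'],c['T_tool_cam'])
E
```

```text
[0.43266829 0.10925304 0.29571838] [-1.79989912e+02  3.46409506e-02 -1.16761297e+02] [ 3.96225679e+01 -3.60273658e+00 -2.17556186e+01 -4.87837900e-03
 -7.18113371e+01 -6.63823465e+01] [[-1.38270479e-04  9.61075410e-01  2.76286153e-01  7.41614005e-02]
 [ 9.99999946e-01  5.07051037e-05  3.24080821e-04 -6.98617958e-04]
 [ 2.97456990e-04  2.76286183e-01 -9.61075365e-01 -1.37726231e-01]
 [ 0.00000000e+00  0.00000000e+00  0.00000000e+00  1.00000000e+00]]
```

View pics/w1.png

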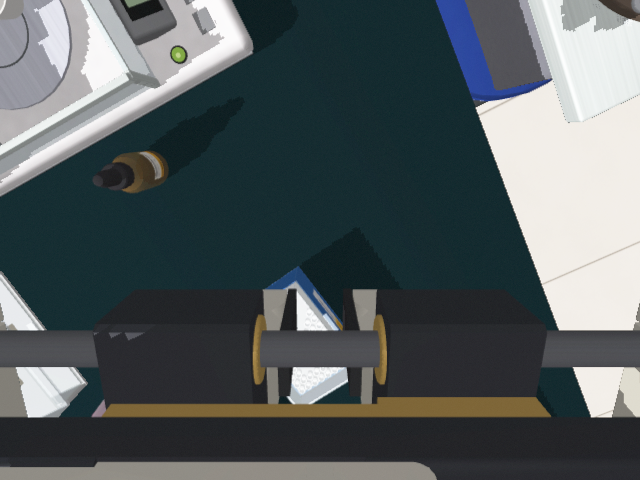

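The picture shows the fingers at the bottom edge and the dropper bottle at (130,172). The camera sits on the tool's +x side, so I'll turn the tool to yaw +20 to see the crucible ahead of the fingers. The call was refused, probably because the rows left out "fingers".

>>> {"fn": "drive_tool", "kwargs": {
  "rows": [
    {"x": 0.208,"y": -0.232,"z": 0.02,"spin": -2.388,"fingers": -0.55},
    {"x": 0.208,"y": -0.232,"z": 0.02,"spin": -2.388,"fingers": -0.55},
    {"x": 0.208,"y": -0.232,"z": 0.02,"spin": -2.388,"fingers": -0.55},
    {"x": 0.208,"y": -0.232,"z": 0.02,"spin": -2.388,"fingers": -0.55},
    {"x": 0.208,"y": -0.232,"z": 0.02,"spin": -2.388,"fingers": -0.55},
    {"x": 0.208,"y": -0.232,"z": 0.02,"spin": -2.388,"fingers": -0.55},
    {"x": 0.208,"y": -0.232,"z": 0.02,"spin": -2.388,"fingers": -0.55},
    {"x": 0.208,"y": -0.232,"z": 0.02,"spin": -2.388,"fingers": -0.55},
    {"x": 0.208,"y": -0.232,"z": 0.02,"spin": -2.388,"fingers": -0.55},
    {"x": 0.208,"y": -0.232,"z": 0.02,"spin": -2.388,"fingers": -0.55}
  ]
}}

```text
time_s: 2.65
tcp_pos: [0.5475, -0.1783, 0.2751]
eef_rot: [180.0, 0.1, -17.0]
contact_force: [-0.4, -0.2, -0.0]
gripper_width: 0.0197
gripper_force: 0.0
```

>>> {"fn": "drive_tool", "kwargs": {
  "rows": [
    {"x": 0,"y": 0,"z": 0,"spin": -0.646,"fingers": -0.55},
    {"x": 0,"y": 0,"z": 0,"spin": -0.646,"fingers": -0.55},
    {"x": 0,"y": 0,"z": 0,"spin": -0.646,"fingers": -0.55},
    {"x": 0,"y": 0,"z": 0,"spin": -0.646,"fingers": -0.55},
    {"x": 0,"y": 0,"z": 0,"spin": -0.646,"fingers": -0.55}
  ]
}}

```text
time_s: 3.28
tcp_pos: [0.5475, -0.1783, 0.2752]
eef_rot: [-180.0, 0.0, 19.6]
contact_force: [1.2, -0.1, -0.2]
gripper_width: 0.0199
gripper_force: 0.0
```

```bash
python3 - <<'E'
from h import *
import pickle
s,c=snap('wrist','w2.png'); pickle.dump((s,c),open('w2.pkl','wb')); print(s['tcp_pos'],s['eef_rot'])
E
```

```text
[ 0.54750299 -0.17826345  0.27522793] [-1.79981231e+02  3.37592253e-02  1.96010806e+01]
```

View pics/w2.png

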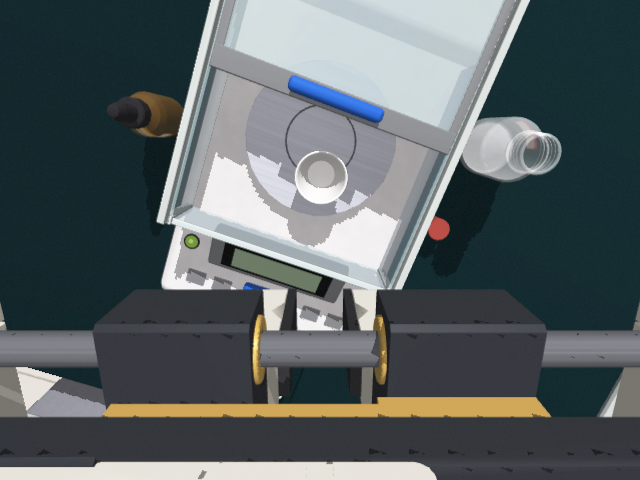

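The wrist view shows the ring centred near (321,140), crucible rim (321,177), handle from (289,82) to (383,116), and front wall top line from about (178,210) to (398,287).

```bash
python3 - <<'E'
from h import *
import pickle
s,c=pickle.load(open('w2.pkl','rb'))
P=lambda x,y,z:ray(s,c,x,y,z)
for n,a in dict(ring=(321,140,.062),pan=(320.5,138,.062),rim=(321,177,.094),h=(336,98,.1245),hl=(290,80,.1245),hr=(383,114,.1245),wfl=(178,210,.104),wfr=(383,284,.104)).items(): print(n,P(*a).round(4))
E
```

```text
ring [ 0.6119 -0.1571  0.062 ]
pan [ 0.6133 -0.1561  0.062 ]
rim [ 0.5856 -0.1663  0.094 ]
h [ 0.6428 -0.1567  0.1245]
hl [ 0.6431 -0.1234  0.1245]
hr [ 0.644  -0.191   0.1245]
wfl [ 0.5242 -0.0679  0.104 ]
wfr [ 0.5204 -0.2447  0.104 ]
```

>>> {"fn": "drive_tool", "kwargs": {
  "rows": [
    {"x": 0,"y": 0.001,"z": 0.05,"spin": 0,"fingers": -0.55},
    {"x": 0,"y": 0.001,"z": 0.1,"spin": 0,"fingers": -0.55},
    {"x": 0,"y": 0.001,"z": 0.14,"spin": 0,"fingers": -0.55},
    {"x": 0,"y": 0.001,"z": 0.165,"spin": 0,"fingers": -0.55},
    {"x": 0,"y": 0.001,"z": 0.178,"spin": 0,"fingers": -0.55},
    {"x": 0.003,"y": 0.001,"z": 0.178,"spin": 0,"fingers": -0.55},
    {"x": 0.006,"y": 0.001,"z": 0.178,"spin": 0,"fingers": -0.55}
  ]
}}

```text
time_s: 4.2
tcp_pos: [0.5548, -0.1773, 0.0988]
eef_rot: [179.9, -0.1, 19.6]
contact_force: [-0.2, -0.5, 0.1]
gripper_width: 0.0197
gripper_force: 0.0
```

```bash
python3 - <<'E'
from h import *
import pickle
s,c=snap('wrist','w3.png'); pickle.dump((s,c),open('w3.pkl','wb')); print(s['tcp_pos'],s['eef_rot'],s['contact_force'])
E
```

```text
[ 0.55475298 -0.17726724  0.0987756 ] [ 1.79949261e+02 -9.77111650e-02  1.96311547e+01] [-0.16961305 -0.51548013  0.05426839]
```

View pics/w3.png

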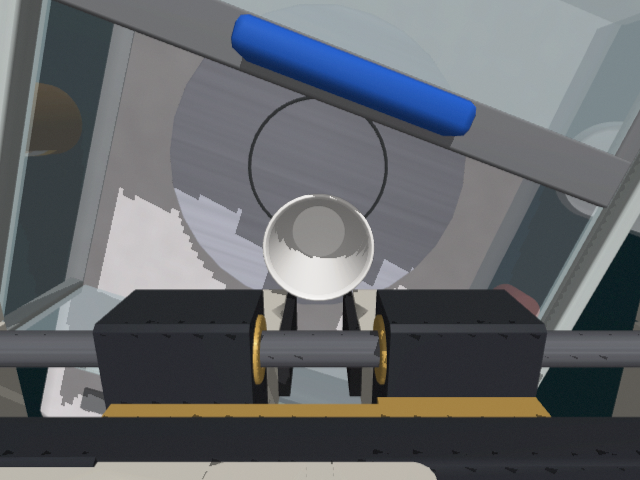

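Rim centre is at (318.5,247) and ring centre at (318,166), so they line up laterally with the fingers. Nothing has been touched yet.

```bash
python3 - <<'E'
from h import *
import pickle
s,c=pickle.load(open('w3.pkl','rb'))
M=R.from_euler('xyz',s['eef_rot'],degrees=True).as_matrix()
for n,a in dict(ring=(318,166,.062),rim=(318.5,247,.094),foot=(319,231,.065)).items():
    p=ray(s,c,*a);print(n,p.round(4),(M.T@(p-s['tcp_pos'])).round(4))
E
```

```text
ring [ 0.612  -0.1565  0.062 ] [ 0.0608 -0.0004  0.0369]
rim [ 0.5863 -0.1659  0.094 ] [ 0.0336 -0.0001  0.0048]
foot [ 0.5854 -0.1664  0.065 ] [0.0325 0.0001 0.0338]
```

>>> {"fn": "drive_tool", "kwargs": {
  "rows": [
    {"x": 0.0025,"y": 0,"z": 0,"spin": 0,"fingers": -0.55},
    {"x": 0.005,"y": 0,"z": 0,"spin": 0,"fingers": -0.55},
    {"x": 0.0075,"y": 0,"z": 0,"spin": 0,"fingers": -0.55},
    {"x": 0.01,"y": 0,"z": 0,"spin": 0,"fingers": -0.55},
    {"x": 0.0125,"y": 0,"z": 0,"spin": 0,"fingers": -0.55},
    {"x": 0.015,"y": 0,"z": 0,"spin": 0,"fingers": -0.55},
    {"x": 0.0175,"y": 0,"z": 0,"spin": 0,"fingers": -0.55},
    {"x": 0.02,"y": 0,"z": 0,"spin": 0,"fingers": -0.55},
    {"x": 0.0225,"y": 0,"z": 0,"spin": 0,"fingers": -0.55},
    {"x": 0.025,"y": 0,"z": 0,"spin": 0,"fingers": -0.55}
  ]
}}

```text
time_s: 5.5
tcp_pos: [0.5774, -0.1688, 0.0976]
eef_rot: [-180.0, -0.0, 19.6]
contact_force: [-0.1, -0.2, 0.9]
gripper_width: 0.0199
gripper_force: 0.0
```

```bash
python3 - <<'E'
from h import *
import pickle
s,c=snap('wrist','w4.png'); pickle.dump((s,c),open('w4.pkl','wb')); print(s['tcp_pos'],s['eef_rot'],s['contact_force'])
E
```

```text
[ 0.57735993 -0.16880734  0.09756738] [-1.79998877e+02 -2.64784453e-03  1.96358601e+01] [-0.11258757 -0.20947727  0.87436993]
```

View pics/w4.png

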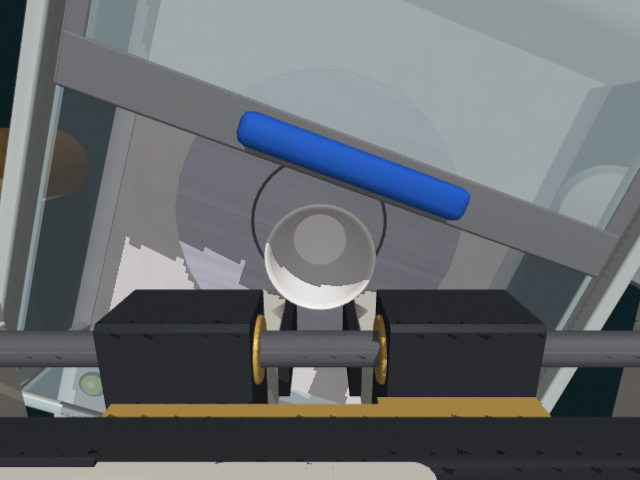

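The crucible is upright and moved along: rim (320,257), ring centre near (318.5,220).

```bash
python3 - <<'E'
from h import *
import pickle
s,c=pickle.load(open('w4.pkl','rb'))
M=R.from_euler('xyz',s['eef_rot'],degrees=True).as_matrix()
for n,a in dict(ring=(318.5,220,.062),rim=(320,257,.094),foot=(320,240,.065)).items():
    p=ray(s,c,*a);print(n,p.round(4),(M.T@(p-s['tcp_pos'])).round(4))
print(M.T@(np.array([.612,-.1568,.062])-s['tcp_pos']))
E
```

```text
ring [ 0.6123 -0.1562  0.062 ] [ 0.0371 -0.0002  0.0356]
rim [ 0.6058 -0.1591  0.094 ] [0.03   0.0005 0.0036]
foot [ 0.6045 -0.1597  0.065 ] [0.0287 0.0005 0.0326]
[0.03665898 0.00033211 0.03556907]
```

>>> {"fn": "drive_tool", "kwargs": {
  "rows": [
    {"x": 0.002,"y": 0,"z": 0,"spin": 0,"fingers": -0.55},
    {"x": 0.004,"y": 0,"z": 0,"spin": 0,"fingers": -0.55},
    {"x": 0.0055,"y": 0,"z": 0,"spin": 0,"fingers": -0.55},
    {"x": 0.007,"y": 0,"z": 0,"spin": 0,"fingers": -0.55},
    {"x": 0.007,"y": 0,"z": 0,"spin": 0,"fingers": -0.55},
    {"x": -0.005,"y": 0,"z": 0,"spin": 0,"fingers": -0.55},
    {"x": -0.013,"y": 0,"z": 0,"spin": 0,"fingers": -0.55},
    {"x": -0.013,"y": 0,"z": 0,"spin": 0,"fingers": -0.55},
    {"x": -0.013,"y": 0,"z": -0.06,"spin": 0,"fingers": -0.55},
    {"x": -0.013,"y": 0,"z": -0.09,"spin": 0,"fingers": -0.55}
  ]
}}

```text
time_s: 6.8
tcp_pos: [0.5661, -0.1735, 0.1906]
eef_rot: [179.9, -0.2, 19.7]
contact_force: [0.9, 0.4, -0.1]
gripper_width: 0.0199
gripper_force: 0.0
```

```bash
python3 - <<'E'
from h import *
import pickle
s,c=snap('wrist','w5.png'); pickle.dump((s,c),open('w5.pkl','wb')); print(s['tcp_pos'],s['eef_rot'],s['contact_force'])
E
```

```text
[ 0.56608986 -0.1735458   0.19056476] [ 1.79897719e+02 -1.61695233e-01  1.96589308e+01] [ 0.89193234  0.35656404 -0.12618902]
```

View pics/w5.png

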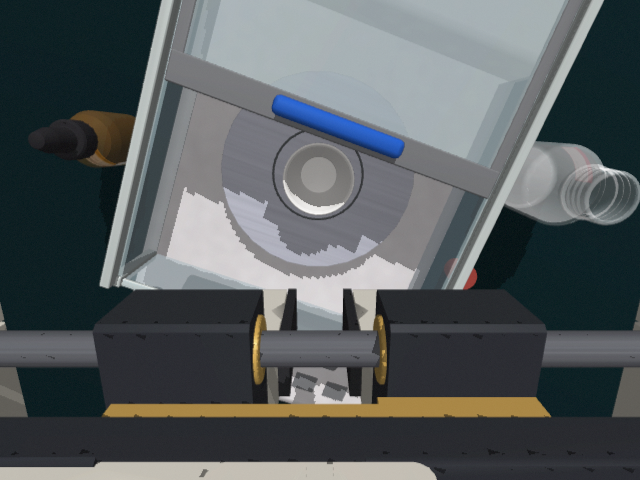

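The crucible is upright and inside the ring: foot (318.5,176), rim (319,181), ring centre (318,175). The handle runs from (274,103) to (403,149).

```bash
python3 - <<'E'
from h import *
import pickle
s,c=pickle.load(open('w5.pkl','rb'))
M=R.from_euler('xyz',s['eef_rot'],degrees=True).as_matrix()
for n,a in dict(ring=(318,175,.062),rim=(319,181,.094),foot=(318.5,176,.065),h=(339,124,.1245),hl=(275,101,.1245),hr=(403,146,.1245)).items():
    p=ray(s,c,*a);print(n,p.round(4))
for n,t in dict(hfar=[.671,-.157,.131],key=[.449,-.1575,.12]).items(): print(n,(M.T@(np.array(t)-s['tcp_pos'])).round(4))
E
```

```text
ring [ 0.6107 -0.1572  0.062 ]
rim [ 0.6108 -0.1578  0.094 ]
foot [ 0.6105 -0.1576  0.065 ]
h [ 0.6438 -0.1565  0.1245]
hl [ 0.6433 -0.1235  0.1245]
hr [ 0.6447 -0.1903  0.1245]
hfar [0.1042 0.0196 0.0599]
key [-0.1051 -0.0546  0.0702]
```

>>> {"fn": "drive_tool", "kwargs": {
  "rows": [
    {"x": 0.052,"y": 0.01,"z": 0,"spin": 0.16,"fingers": -0.55},
    {"x": 0.104,"y": 0.02,"z": 0,"spin": 0.326,"fingers": -0.55},
    {"x": 0.104,"y": 0.02,"z": 0,"spin": 0.326,"fingers": -0.55},
    {"x": 0.104,"y": 0.02,"z": 0,"spin": 0.326,"fingers": -0.55},
    {"x": 0.104,"y": 0.02,"z": 0.03,"spin": 0.326,"fingers": -0.55},
    {"x": 0.104,"y": 0.02,"z": 0.05,"spin": 0.326,"fingers": -0.55},
    {"x": 0.104,"y": 0.02,"z": 0.058,"spin": 0.326,"fingers": -0.55},
    {"x": 0.104,"y": 0.02,"z": 0.058,"spin": 0.326,"fingers": -0.55}
  ]
}}

```text
time_s: 7.85
tcp_pos: [0.6692, -0.1573, 0.1298]
eef_rot: [180.0, 0.0, 1.0]
contact_force: [0.8, -1.1, -0.1]
gripper_width: 0.0198
gripper_force: 0.0
```

>>> {"fn": "drive_tool", "kwargs": {
  "rows": [
    {"x": -0.008,"y": 0,"z": -0.001,"spin": 0,"fingers": -0.55},
    {"x": -0.014,"y": 0,"z": -0.001,"spin": 0,"fingers": -0.55},
    {"x": -0.022,"y": 0,"z": -0.001,"spin": 0,"fingers": -0.55},
    {"x": -0.032,"y": 0,"z": -0.001,"spin": 0,"fingers": -0.55},
    {"x": -0.042,"y": 0,"z": -0.001,"spin": 0,"fingers": -0.55},
    {"x": -0.052,"y": 0,"z": -0.001,"spin": 0,"fingers": -0.55},
    {"x": -0.062,"y": 0,"z": -0.001,"spin": 0,"fingers": -0.55},
    {"x": -0.072,"y": 0,"z": -0.001,"spin": 0,"fingers": -0.55},
    {"x": -0.082,"y": 0,"z": -0.001,"spin": 0,"fingers": -0.55},
    {"x": -0.092,"y": 0,"z": -0.001,"spin": 0,"fingers": -0.55}
  ]
}}

```text
time_s: 9.1
tcp_pos: [0.577, -0.1587, 0.1305]
eef_rot: [180.0, 0.0, 1.0]
contact_force: [1.1, 1.1, -0.3]
gripper_width: 0.0195
gripper_force: 0.5
```

>>> {"fn": "drive_tool", "kwargs": {
  "rows": [
    {"x": -0.01,"y": 0,"z": 0,"spin": 0,"fingers": -0.55},
    {"x": -0.02,"y": 0,"z": 0,"spin": 0,"fingers": -0.55},
    {"x": -0.028,"y": 0,"z": 0,"spin": 0,"fingers": -0.55},
    {"x": -0.034,"y": 0,"z": 0,"spin": 0,"fingers": -0.55},
    {"x": -0.038,"y": 0,"z": 0,"spin": 0,"fingers": -0.55},
    {"x": -0.042,"y": 0,"z": 0,"spin": 0,"fingers": -0.55},
    {"x": -0.042,"y": 0,"z": 0,"spin": 0,"fingers": -0.55}
  ]
}}

```text
time_s: 9.98
tcp_pos: [0.5379, -0.1593, 0.1311]
eef_rot: [180.0, -0.3, 1.0]
contact_force: [7.6, -1.0, -3.3]
gripper_width: 0.0197
gripper_force: 3.5
```

>>> {"fn": "drive_tool", "kwargs": {
  "rows": [
    {"x": -0.002,"y": 0,"z": 0,"spin": 0,"fingers": -0.55},
    {"x": -0.004,"y": 0,"z": 0,"spin": 0,"fingers": -0.55},
    {"x": -0.004,"y": 0,"z": 0,"spin": 0,"fingers": -0.55}
  ]
}}

```text
time_s: 10.35
tcp_pos: [0.5376, -0.1592, 0.1316]
eef_rot: [180.0, -0.6, 1.0]
contact_force: [18.5, -2.5, -12.7]
gripper_width: 0.0197
gripper_force: 8.8
```

>>> {"fn": "drive_tool", "kwargs": {
  "rows": [
    {"x": 0.008,"y": 0,"z": 0,"spin": 0,"fingers": -0.55},
    {"x": 0.016,"y": 0,"z": 0,"spin": 0,"fingers": -0.55},
    {"x": 0.016,"y": 0,"z": -0.03,"spin": 0,"fingers": -0.55},
    {"x": 0.016,"y": 0,"z": -0.06,"spin": 0,"fingers": -0.55},
    {"x": -0.04,"y": -0.002,"z": -0.065,"spin": 0,"fingers": -1},
    {"x": -0.082,"y": -0.003,"z": -0.065,"spin": 0,"fingers": -1},
    {"x": -0.082,"y": -0.003,"z": -0.065,"spin": 0,"fingers": -1},
    {"x": -0.082,"y": -0.003,"z": -0.065,"spin": 0,"fingers": -1}
  ]
}}

```text
time_s: 11.35
tcp_pos: [0.4499, -0.1579, 0.196]
eef_rot: [180.0, -0.0, 1.0]
contact_force: [-0.1, 0.5, 0.3]
gripper_width: 0.0006
gripper_force: 0.0
```

```bash
python3 - <<'E'
from h import *
import pickle
s,c=snap('wrist','w6.png'); pickle.dump((s,c),open('w6.pkl','wb')); print(s['tcp_pos'],s['eef_rot'],s['contact_force'],s['gripper_width'])
E
```

```text
[ 0.44993109 -0.15792159  0.1959789 ] [ 1.79987426e+02 -3.81159899e-02  9.66940749e-01] [-0.14804524  0.53179847  0.305752  ] 0.0006321146430296222
```

View pics/w6.png

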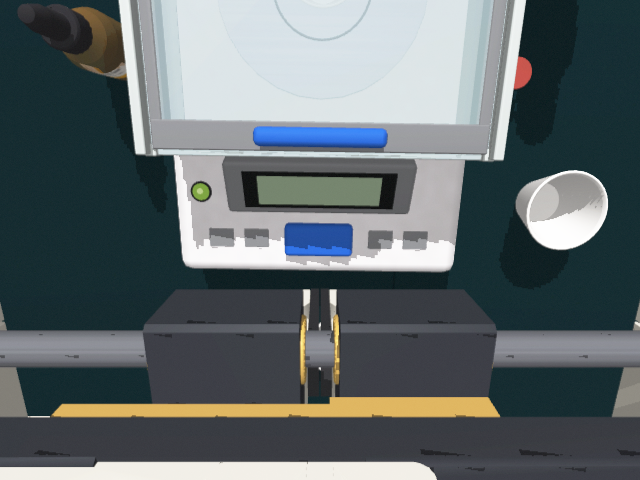

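The cover is shut, its front frame at the front wall and its handle at (320,135). The tare key is centred at (319,239).

```bash
python3 - <<'E'
from h import *
import pickle
s,c=pickle.load(open('w6.pkl','rb'))
M=R.from_euler('xyz',s['eef_rot'],degrees=True).as_matrix()
for n,a in dict(key=(319,239,.058),h=(320,135,.1245)).items():
    p=ray(s,c,*a);print(n,p.round(4),(M.T@(p-s['tcp_pos'])).round(4))
E
```

```text
key [ 0.4505 -0.1577  0.058 ] [ 0.0005 -0.0003  0.138 ]
h [ 0.5235 -0.157   0.1245] [0.0735 0.0003 0.0715]
```

>>> {"fn": "drive_tool", "kwargs": {
  "rows": [
    {"x": 0,"y": 0,"z": 0.06,"spin": 0,"fingers": -1},
    {"x": 0,"y": 0,"z": 0.1,"spin": 0,"fingers": -1},
    {"x": 0,"y": 0,"z": 0.114,"spin": 0,"fingers": -1},
    {"x": 0,"y": 0,"z": 0.118,"spin": 0,"fingers": -1},
    {"x": 0,"y": 0,"z": 0.121,"spin": 0,"fingers": -1},
    {"x": 0,"y": 0,"z": 0.123,"spin": 0,"fingers": -1},
    {"x": 0,"y": 0,"z": 0.125,"spin": 0,"fingers": -1},
    {"x": 0,"y": 0,"z": 0.125,"spin": 0,"fingers": -1}
  ]
}}

```text
time_s: 12.4
tcp_pos: [0.4505, -0.1579, 0.073]
eef_rot: [180.0, -0.1, 1.0]
contact_force: [-6.8, 3.0, 22.2]
gripper_width: 0.0006
gripper_force: 11.1
```

>>> {"fn": "drive_tool", "kwargs": {
  "rows": [
    {"x": 0,"y": 0,"z": -0.002,"spin": 0,"fingers": -1},
    {"x": 0,"y": 0,"z": -0.006,"spin": 0,"fingers": -1},
    {"x": 0,"y": 0,"z": -0.015,"spin": 0,"fingers": -1},
    {"x": 0,"y": 0,"z": -0.06,"spin": 0,"fingers": -1},
    {"x": 0,"y": 0,"z": -0.123,"spin": 0,"fingers": -1},
    {"x": 0,"y": 0,"z": -0.123,"spin": 0,"fingers": -1},
    {"x": 0,"y": 0,"z": -0.123,"spin": 0,"fingers": -1}
  ]
}}

```text
time_s: 13.28
tcp_pos: [0.4495, -0.1576, 0.194]
eef_rot: [-180.0, -0.1, 0.9]
contact_force: [-0.7, -0.0, -1.2]
gripper_width: 0.0005
gripper_force: 0.0
```

```bash
python3 - <<'E'
from h import *
s,c=snap('wrist','w7.png'); t=cams.capture('scene'); print(s['tcp_pos'],s['contact_force'])
a=c['pixels'][:300,100:540,::-1]; b=t['pixels'][170:330,230:480,::-1]
b=cv2.resize(b,None,fx=1.44,fy=1.44*1.3)
a=np.ascontiguousarray(a); o=np.zeros((300,800,3),np.uint8);o[:,:440]=a;o[:b.shape[0],440:440+b.shape[1]]=b[:300]
cv2.imwrite('pics/final.png',o)
E
```

```text
[ 0.44946133 -0.15762682  0.19397168] [-0.66363347 -0.01266651 -1.16757677]
```

View pics/final.png

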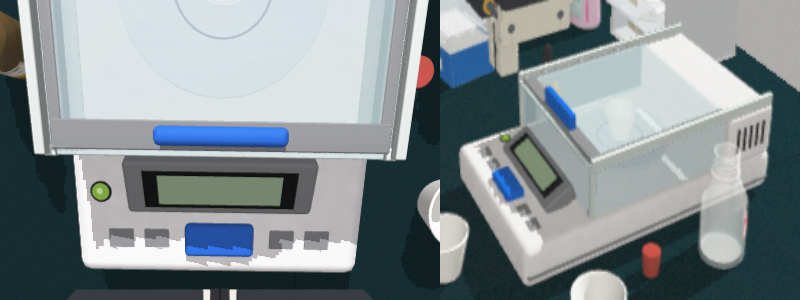

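The cover is shut at the front wall, the crucible stands in the ring, the key is back up, and the bottle and stopper are in place. I'm handing the job in.

```bash
python3 -c "
from plant import r
print(r.close_job())"
```

```text
the job is handed in; nothing more can be done
None
```

The job is done and handed in at about 13 s: the crucible stands inside the ring, the cover is fully shut against its stop, the tare key was pressed fully down and came back up, and the bottles and stopper were not touched.

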